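# Spread corn rounds over the griddle and switch it on

## Task

The corn rounds have been tipped onto the griddle in a heap. Spread all seven out in one even layer over the whole hotplate, each lying flat on a cut face with at least 20 mm clear to the next and no part of the plate left bare, and only then turn the power knob from off to on, right to its stop. Leave the bottle, the crock, the mill and the garlic standing where they are.

Things in the scene. Friction and masses are not known exactly. Their poses are not given: they have to be found in the camera images.
- griddle: electric table-top griddle, fixed, up to 9 degrees askew. Origin on the counter under the centre of its hotplate; x points to the back, away from the robot, y left, z up. Steel housing 290 (x) by 430 mm (y), carrying handle on its left out to y = 238 mm, 56 mm high. Control housing at the right end, y = -215 to -315, x = -145 to 145 mm, flat top 70 mm high, carries the power knob
- plate (a point): centre of the black flat hotplate, on its surface, 65 mm above the counter. The plate is 240 mm (griddle x) by 380 mm (griddle y) between rims 12 mm thick; front and side rims rise 14 mm above the plate, the back rim is a splash guard 41 mm above it
- corn1: yellow round cut from a corn cob (a short cylinder, 46 mm across, 30 mm thick, about 50 g); origin at its centre, z axis along the cob, square to the two flat cut faces. At the start five rounds lie flat on the hotplate, packed almost touching, and two lie flat on top of them
- corn2: another corn round, just like corn1
- corn3: another corn round, just like corn1
- corn4: another corn round, just like corn1
- corn5: another corn round, just like corn1
- corn6: another corn round, just like corn1
- corn7: another corn round, just like corn1
- power_knob (a joint): rotary power knob, upright axis: 0 = off, 1.571 = on; it turns clockwise seen from above, with stops at both ends. A spring detent holds it at either end and resists up to half-way (about 0.1 N m), then snaps it over
- knob_grip (a point): on the knob's axis inside its black grip bar, 103 mm above the counter, griddle x = -60, y = -265 mm. The bar is 46 mm long, 13 mm wide, along this point's x axis, from 81 to 109 mm above the counter, on a skirt 52 mm across. Off: bar along the griddle's x, white line towards the front (white dot). On: bar along the griddle's y, white line to the left (red bar)
- oil_bottle: amber oil bottle, 62 mm across, 200 mm tall; origin under its centre. Leave alone. The bottle, crock, mill and garlic stand on the counter close to the griddle, in any order: two behind it, one at its left, one at its right
- salt_crock: red lidded salt crock, 104 mm wide over its ears, 88 mm across, 93 mm tall; origin under its centre. Leave alone
- pepper_mill: dark wooden pepper mill, 54 mm across, 170 mm tall; origin under its centre. Leave alone
- garlic: white garlic bulb, 58 mm across, 62 mm tall; origin under its centre. Leave alone
- area1 (a point): centre of the front left sixth of the hotplate, on its surface (no mark to see): griddle frame x = -60, y = 127 mm
- area2 (a point): centre of the front middle sixth of the hotplate, on its surface (no mark to see): griddle frame x = -60, y = 0 mm
- area3 (a point): centre of the front right sixth of the hotplate, on its surface (no mark to see): griddle frame x = -60, y = -127 mm
- area4 (a point): centre of the back left sixth of the hotplate, on its surface (no mark to see): griddle frame x = 60, y = 127 mm
- area5 (a point): centre of the back middle sixth of the hotplate, on its surface (no mark to see): griddle frame x = 60, y = 0 mm
- area6 (a point): centre of the back right sixth of the hotplate, on its surface (no mark to see): griddle frame x = 60, y = -127 mm
Not all that is in view belongs to the job. Leave any black, brown or turquoise look-alike of the corn4 alone.

How it is judged:
By the outcome, as a careful person would: the job done as asked, in the order asked, and still so for the second after the job is handed in, with the robot touching nothing.
It also fails if it takes over 72 s, if anything falls off the work surface, if the arm or the gripper's body presses on something with over 40 N, if the wrist force passes 120 N, or if a joint passes its speed limit or range.

## Robot

A 6-joint arm with a two-finger parallel gripper is mounted at the origin on the work surface. World frame = base frame: x ahead of the robot, y to its left, z up, the work surface at z = 0. Lengths are in mm, angles in rad, forces in N, time in s.
With the tool pointing down it reaches from about 350 to 925 mm from the base axis. Payload 6.4 kg.
Tool frame: the origin (TCP) lies midway between the tips of the shut fingers; the grasp point (between the pads) lies 19 mm behind it; z points along the fingers, y is the line along which they close (so a half turn about z gives the same grasp; the last joint's range is limited). The gripper opens to 85 mm and grips with 20 to 120 N. Pads are 22 mm wide; open, the fingers measure 114 mm over their backs; the gripper's body (76 mm by 85 mm) begins 54 mm behind the grasp point. The pads swing forward as they close: fully open they stand 13 mm farther back than shut.
Start: joints at [-1.474, 0.245, 1.558, -0, 1.339, -0.174], TCP at [173.881, -626.322, 231.29] pointing down, gripper open.
Joint ranges: [-3.13, 3.13], [-1.02, 2.26], [0.13, 2.54], [-0.95, 4.09], [0.21, 2.88], [-2.74, 2.74]. Speed limits (rad/s): [2.57, 2.57, 3.14, 3.14, 3.14, 3.14].

## Interface

Orientations are given as [roll, pitch, yaw] about the fixed x, y, z axes, in that order (R = Rz(yaw) Ry(pitch) Rx(roll)).
In Python, from station import robot, get_image, ticket gives the robot as it stands. The module is installed in compiled form; this text tells all that it offers.
- The arm moves only by the tool arm_command, never from a script. Its argument "targets" is one flat list of numbers, 7 for each row, row after row: the shift along the tool's x, y, z in units of 2 cm (1.0 is 2 cm), then the turn, a rotation vector about the tool's x, y, z in units of pi rad (1.0 is pi rad), then the opening, from -1 (shut) to 1 (fully open). A call has 1 to 8 rows; each row shifts and turns the commanded pose from where the row before left it, along the tool's axes as they then stand; what a row does not reach is not made up. A row lasts 1/12 s, in which the tool goes at most 41.7 mm and 7.16 degrees, less where a joint would pass 70% of its speed; a pose out of reach is approached as far as the arm can. A call with a number of a shift or a turn outside -1 to 1 is refused whole. A call with a gripper value outside its range is refused whole. The fingers move at their own pace and stop on an object; "squeeze" is the grip in N (left out, the last holds). Time passes only in rows, so rows that do not move let the fingers close. It gives the time, the measured TCP pose, the force, the opening and the grip force at its end, in the units of the state.
- robot.get_obs(): the state, without advancing time (a new reading comes with each control period).
- get_image(name): name is "scene" or "top"; returns a dict with "img" (480x640x3 uint8, red, green, blue), "camera_matrix" (3x3 intrinsics, pixels), "k1" (the pictures are not rectified: a ray, as slopes to the right and down, at radius r is drawn at 1 + k1 r^2 times it, then the intrinsics apply), "R" (3x3) and "t" (3): a world point X has camera coordinates R X + t. Camera axes: x right, y down, z forward; pixel columns grow to the right and rows downward; lengths in mm; the calibration is good to about 2 mm. A picture is of the moment at which its call begins. There is no depth.
- ticket.close_job(): hands the job in; it is judged then, once.
The state is a dict: "t": time; "joints": joint angles; "qvel": joint speeds; "joint_torque": joint torques, N m; "position": TCP position; "ee_rot": TCP orientation; "contact_force": force on the tool from outside, world axes, zero at the start; "moment": the same for the moment, N m; "opening": finger opening in mm; "grip_force": force on a finger pad.
Only numpy, scipy, OpenCV 4.12 (cv2) and the standard library are available. Lean on these libraries where they do the work, as an engineer would, in place of code of your own. Each camera call takes 0.05 s, during which the arm holds its last target. There are 200 camera calls.

## Working session

There is one attempt and no reset: what is moved stays moved. The work goes in short steps, Python scripts to look and compute and a tool call to move; the robot and the scene stay as the last step left them, time stands still between calls to the robot, and variables do not carry over. Pictures are saved under pics/ and viewed, at most 10 in all, crops included, and the job is handed in when it is done.

Besides the shell and the picture viewer there is one more tool, called after "Call:" as name(argument=value, ...), one argument or row to a line, values as JSON. arm_command: Moves the arm, as the interface text tells. Shifts and turns lie within -1 to 1; 1 stands for 2 cm of shift or pi rad of turn. Its arguments: {"type":"object","properties":{"targets":{"type":"array"},"squeeze":{"type":"number"}},"required":["targets"]}

```bash
mkdir -p pics; python3 - <<'E'
from station import robot,get_image
import cv2
for n in("scene","top"):
    d=get_image(n);cv2.imwrite(f"pics/{n}0.png",d["img"][:,:,::-1]);print(n,d["camera_matrix"],d["k1"],d["R"],d["t"])
print(robot.get_obs())
E
```

```text
scene [[546.75746465   0.         328.97741159]
 [  0.         546.75746465 230.15877605]
 [  0.           0.           1.        ]] -0.04607546316687126 [[ 0.82456836  0.56574884  0.00390643]
 [ 0.47967529 -0.69542318 -0.53506842]
 [-0.29999772  0.44307431 -0.8447997 ]] [-494.66952504 -245.53452031 1342.44233599]
top [[508.54178117   0.         305.16004123]
 [  0.         508.54178117 237.26923458]
 [  0.           0.           1.        ]] -0.12185984323669986 [[-0.01032677 -0.99989613 -0.01005442]
 [-0.99404401  0.0113562  -0.10838605]
 [ 0.10848897  0.00887526 -0.99405803]] [  18.58239154  623.08890684 1140.99862454]
{'t': 0.1, 'joints': array([-1.47408897e+00,  2.45774158e-01,  1.55887659e+00, -3.11663921e-05,
        1.33872951e+00, -1.74078954e-01]), 'qvel': array([ 0.00079626, -0.00064177, -0.00348813,  0.00011369, -0.00138841,
        0.00012879]), 'joint_torque': array([ 6.14613981e-06, -4.30671859e+01, -3.27128863e+01, -6.84155998e-05,
        2.82123096e-03, -5.80237085e-06]), 'position': array([ 173.82994819, -625.80269428,  230.27973186]), 'ee_rot': array([-3.13982682e+00, -2.79754292e-04,  2.70793259e-01]), 'contact_force': array([0.29950893, 0.38920982, 0.95546601]), 'moment': array([ 0.03370416, -0.01858823, -0.02617068]), 'grip_force': 0.0, 'opening': 85.11538888586668}
```

View pics/scene0.png

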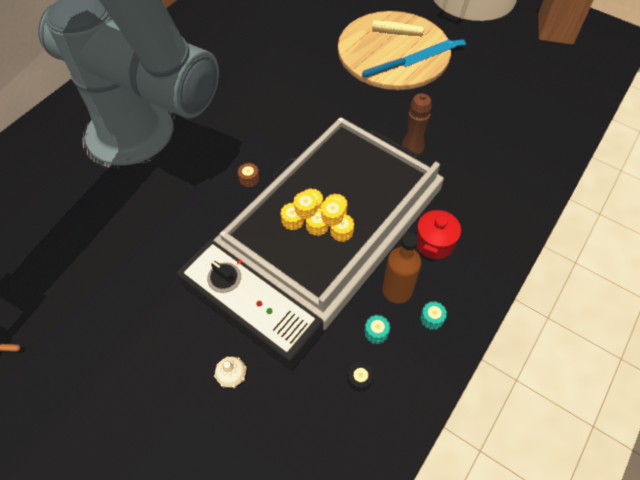

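View pics/top0.png

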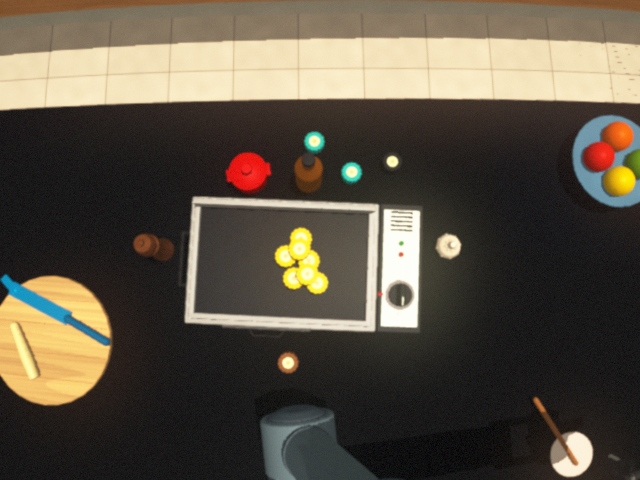

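The scene view shows the heap at about (318,215), the knob at (224,275) and the mill, crock, bottle and garlic around the griddle. In the top view the plate spans about (197..377, 205..320), the heap is at (300,262) and the knob at (400,294). Next I'll make helpers and enlarged crops.

```bash
cat >h.py <<'E'
import numpy as np,cv2
from station import robot,get_image
def rays(d,uv):
    K=np.array(d["camera_matrix"]);k=d["k1"];R=np.array(d["R"]);t=np.array(d["t"])
    p=(np.atleast_2d(np.array(uv,float))-K[:2,2])/[K[0,0],K[1,1]]
    q=cv2.undistortPoints(p[:,None],np.eye(3),np.array([k,0,0,0,0.]))[:,0]
    return -R.T@t,np.c_[q,np.ones(len(q))]@R
def onz(d,uv,z):
    c,v=rays(d,uv);return c+v*((z-c[2])/v[:,2])[:,None]
def proj(d,X):
    R=np.array(d["R"]);t=np.array(d["t"])
    return cv2.projectPoints(np.atleast_2d(np.array(X,float)),cv2.Rodrigues(R)[0],t,np.array(d["camera_matrix"]),np.array([d["k1"],0,0,0,0.]))[0][:,0]
def tri(d1,u1,d2,u2):
    c1,a=rays(d1,u1);c2,b=rays(d2,u2);a=a[0]/np.linalg.norm(a[0]);b=b[0]/np.linalg.norm(b[0])
    s=np.linalg.lstsq(np.c_[a,-b],c2-c1,rcond=None)[0]
    p,q=c1+s[0]*a,c2+s[1]*b;return (p+q)/2,np.linalg.norm(p-q)
E
python3 - <<'E'
from h import *
import pickle
S,T=get_image("scene"),get_image("top");pickle.dump((S,T),open("im0.pkl","wb"))
def crop(d,x,y,w,h,s):return cv2.resize(d["img"][y:y+h,x:x+w,::-1],None,fx=s,fy=s,interpolation=cv2.INTER_CUBIC)
cv2.imwrite("pics/c1.png",np.hstack([crop(S,265,170,100,90,4),crop(T,260,215,80,90,5)[:360,:400]]) )
cv2.imwrite("pics/c2.png",crop(T,180,190,260,150,3))
for n,d in(("S",S),("T",T)):
    im=d["img"].astype(int);hsv=cv2.cvtColor(d["img"],cv2.COLOR_RGB2HSV)
    # core: pale centres vs yellow
    y=cv2.inRange(hsv,(18,120,120),(35,255,255))
    cn,_=cv2.findContours(y,0,2);print(n,[(cv2.boundingRect(c)) for c in cn if cv2.contourArea(c)>100])
E
```

```text
S [(280, 188, 75, 54), (369, 69, 27, 15), (388, 50, 62, 35), (339, 12, 108, 64)]
T [(0, 296, 110, 108), (24, 277, 85, 59), (274, 227, 55, 68), (604, 166, 32, 30)]
```

View pics/c1.png

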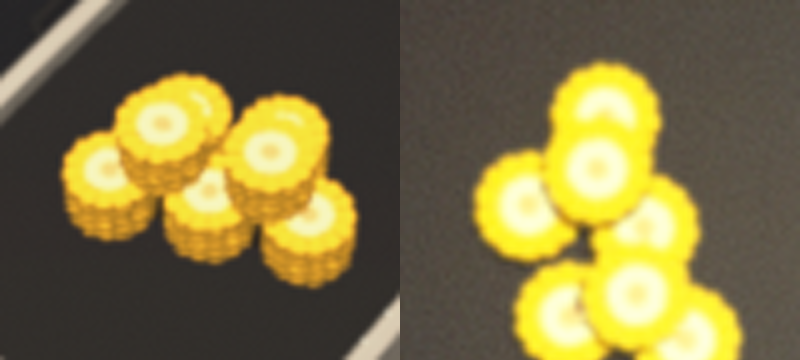

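View pics/c2.png

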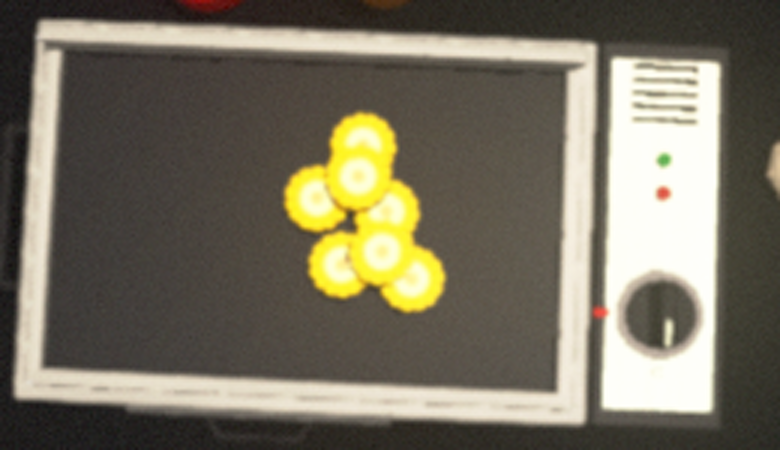

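The crops show the two top rounds in the top view at A (299.7,248.6) and B (307.3,273.4), and in the scene view at A (332.5,207.8) and B (305.5,200.5). The bottom rounds in the top view are at (301,238), (285.5,256.2), (309.2,260.2), (293.4,278) and (317.2,283). The knob line points to the front.

```bash
cat >g.py <<'E'
from h import *
def bright(d):
    h=cv2.cvtColor(d["img"],cv2.COLOR_RGB2HSV)
    m=cv2.inRange(h,(0,0,130),(180,75,255))
    return m
E
python3 - <<'E'
from g import *
import pickle
S,T=pickle.load(open("im0.pkl","rb"))
for n,d,box in(("T",T,(175,185,260,160)),("S",S,(170,105,290,270))):
    x,y,w,h=box;m=bright(d);M=np.zeros_like(m);M[y:y+h,x:x+w]=m[y:y+h,x:x+w]
    cn,_=cv2.findContours(M,cv2.RETR_EXTERNAL,1)
    for c in cn:
        if cv2.contourArea(c)<800: continue
        print(n,cv2.contourArea(c),cv2.minAreaRect(c),cv2.approxPolyDP(c,4,True)[:,0].tolist())
bt=[[301,238],[285.5,256.2],[309.2,260.2],[293.4,278],[317.2,283]]
print(onz(T,bt,95).round(1),onz(T,[[299.7,248.6],[307.3,273.4]],125).round(1))
print(tri(S,[332.5,207.8],T,[299.7,248.6]),tri(S,[305.5,200.5],T,[307.3,273.4]))
# lower round cross-check: leftmost in scene
print(proj(S,onz(T,bt,95)).round(1))
E
```

```text
T 4331.5 ((400.0252380371094, 268.0401611328125), (38.302528381347656, 118.1959228515625), 1.5074357986450195) [[384, 209], [380, 325], [416, 327], [420, 212]]
T 23927.0 ((282.1602783203125, 263.6524963378906), (190.95928955078125, 128.68002319335938), 2.385944128036499) [[193, 197], [185, 322], [375, 329], [377, 204]]
S 5408.5 ((248.72320556640625, 295.4044494628906), (132.4264373779297, 44.309688568115234), 37.47617721557617) [[212, 244], [184, 273], [287, 351], [314, 318]]
S 22127.0 ((331.1906433105469, 205.9710693359375), (138.36683654785156, 202.71556091308594), 39.63437271118164) [[342, 118], [214, 239], [323, 321], [442, 180], [436, 175], [322, 311], [295, 291], [318, 305], [439, 164], [428, 167]]
[[615.1  20.4  95. ]
 [575.5  54.6  95. ]
 [566.2   3.   95. ]
 [527.9  37.7  95. ]
 [516.5 -13.8  95. ]] [[589.2  22.8 125. ]
 [536.4   7.3 125. ]]
(array([590.31787236,  23.57635239, 121.46977708]), np.float64(2.043277441509061)) (array([536.97485431,   7.68386181, 122.06676632]), np.float64(1.242834748487337))
[[341.3 222.4]
 [334.5 201.6]
 [316.1 216.7]
 [310.6 196.3]
 [291.1 210.8]]
```

```bash
python3 - <<'E'
from g import *
import pickle
S,T=pickle.load(open("im0.pkl","rb"))
pt=onz(T,[[384,209],[420,212],[416,327],[380,325]],70);ps=onz(S,[[314,318],[287,351],[184,273],[212,244]],70)
print(pt.round(1),ps.round(1))
f=onz(T,[[185,322],[375,329]],79);print("front",f.round(1)); print(onz(S,[[214,239],[342,118]],79).round(1)) # FR, FL
b=onz(T,[[193,197],[377,204]],106);print("back",b.round(1))
for A in (pt,ps):
    v=(A[0]+A[1]-A[2]-A[3])[:2];print(np.degrees(np.arctan2(v[1],v[0])),A.mean(0))
print("knobline",onz(T,[[180+669/3,190+333/3]],109),"reddot",onz(T,[[180+599/3,190+312/3]],70),"skirt ctr",onz(T,[[180+659/3,190+313/3]],79))
# line fit edges
def line(d,pts,z):
    P=onz(d,pts,z)[:,:2];vx,vy,x,y=cv2.fitLine(P.astype(np.float32),2,0,.01,.01).ravel();return vx,vy,x,y
m=bright(T)
fr=[];
for u in range(195,370,5):
    r=np.nonzero(m[300:340,u])[0];fr.append((u,300+r.max()+.5))
a=line(T,fr,79);print("frontline",a,np.degrees(np.arctan2(a[1],a[0])))
lf=[(170+np.nonzero(m[v,170:240])[0].min()-.5,v) for v in range(215,310,5)]
a=line(T,lf,79);print("left",a,np.degrees(np.arctan2(a[1],a[0])))
rt=[(340+np.nonzero(m[v,340:380])[0].max()+.5,v) for v in range(215,310,5)]
a=line(T,rt,79);print("right",a,np.degrees(np.arctan2(a[1],a[0])))
bk=[]
for u in range(205,370,5):
    r=np.nonzero(m[190:225,u])[0];bk.append((u,190+r.min()-.5))
a=line(T,bk,106);print("back",a,np.degrees(np.arctan2(a[1],a[0])))
E
```

```text
[[ 681.5 -167.1   70. ]
 [ 673.8 -248.8   70. ]
 [ 416.7 -231.8   70. ]
 [ 422.6 -151.8   70. ]] [[ 682.  -168.8   70. ]
 [ 679.  -247.6   70. ]
 [ 421.3 -235.3   70. ]
 [ 423.  -154.9   70. ]]
front [[ 433.1  278.8   79. ]
 [ 414.6 -139.4   79. ]]
[[ 423.5 -147.    79. ]
 [ 451.   269.6   79. ]]
back [[ 707.6  257.8  106. ]
 [ 686.8 -146.7  106. ]]
-3.5856833798414156 [ 548.64816229 -199.85737243   70.        ]
-2.90370361555722 [ 551.31268053 -201.64679056   70.        ]
knobline [[ 475.32403857 -197.06580102  109.        ]] reddot [[ 490.85742815 -152.47197526   70.        ]] skirt ctr [[ 489.5061786  -195.49108445   79.        ]]
frontline (np.float32(0.0562824), np.float32(0.9984149), np.float32(419.86084), np.float32(68.886246)) 86.773544
left (np.float32(0.99849373), np.float32(-0.054866437), np.float32(570.6125), np.float32(273.79175)) -3.145194
right (np.float32(0.9984263), np.float32(-0.05607902), np.float32(566.21356), np.float32(-147.56296)) -3.2147775
back (np.float32(0.052406687), np.float32(0.9986258), np.float32(699.2086), np.float32(54.715115)) 86.99593
```

Heights check out: the top faces measured 122 mm against 125. The griddle origin comes to about (565, 64.3) with yaw −0.055. The target layout is columns of 2, 3 and 2. Next is a small planner that prints rounded rows.

```bash
cat >p.py <<'E'
import numpy as np,json,os,sys
F="cmd.json"
st=json.load(open(F)) if os.path.exists(F) else [173.881,-626.322,231.29,15.52,1]   # commanded x y z yaw(deg) opening
O=np.array([565,64.3]);s,c=np.sin(-.055),np.cos(-.055)
def G(x,y): return O+[c*x-s*y,s*x+c*y]
rows=[]
def go(x=None,y=None,z=None,yaw=None,o=None,n=0):
    "rows to a pose (shift, then turn), or n waiting rows"
    global st
    if o is not None: st[4]=o
    if n:
        rows.extend([[0]*6+[st[4]]]*n);return
    tgt=[st[i] if v is None else v for i,v in enumerate((x,y,z,yaw))]
    d=np.array(tgt)-st[:4];a=np.radians(st[3])
    t=np.array([np.cos(a)*d[0]+np.sin(a)*d[1],np.sin(a)*d[0]-np.cos(a)*d[1],-d[2]])
    k=max(1,int(np.ceil(max(np.abs(t).max()/19.6,abs(d[3])/6.8))))
    for i in range(k):
        a=np.radians(st[3]);d=np.array(tgt)-st[:4]
        t=np.array([np.cos(a)*d[0]+np.sin(a)*d[1],np.sin(a)*d[0]-np.cos(a)*d[1],-d[2]])/(k-i)
        u=np.clip(np.round(t/20/.05)*.05,-1,1);w=round(-d[3]/(k-i)/180/.001)*.001   # tool z is down
        m=u*20
        st[0]+=np.cos(a)*m[0]+np.sin(a)*m[1];st[1]+=np.sin(a)*m[0]-np.cos(a)*m[1];st[2]-=m[2];st[3]-=w*180
        rows.append([*u,0,0,w,st[4]])
def out():
    json.dump([float(v) for v in st],open(F,"w"))
    for i in range(0,len(rows),8):
        print("["+",".join(f"{v:.3f}".rstrip("0").rstrip(".").replace("-0","-0") if abs(v)>1e-9 else "0" for r in rows[i:i+8] for v in r)+"]")
    print(len(rows),[round(v,1) for v in st])
E
python3 - <<'E'
from p import *
go(589.5,23,160,o=.45);go(z=97);go(n=4,o=-.2)
out()
E
```

```text
[0.95,-0.85,0.1,0,0,0,0.45,0.95,-0.85,0.1,0,0,0,0.45,0.95,-0.85,0.1,0,0,0,0.45,0.95,-0.85,0.1,0,0,0,0.45,0.95,-0.85,0.1,0,0,0,0.45,0.95,-0.85,0.1,0,0,0,0.45,0.95,-0.85,0.1,0,0,0,0.45,0.95,-0.85,0.1,0,0,0,0.45]
[0.95,-0.85,0.15,0,0,0,0.45,0.95,-0.85,0.1,0,0,0,0.45,0.95,-0.85,0.15,0,0,0,0.45,0.95,-0.85,0.1,0,0,0,0.45,0.95,-0.85,0.15,0,0,0,0.45,0.95,-0.85,0.1,0,0,0,0.45,0.95,-0.85,0.15,0,0,0,0.45,0.95,-0.85,0.1,0,0,0,0.45]
[0.95,-0.85,0.15,0,0,0,0.45,0.95,-0.85,0.1,0,0,0,0.45,0.95,-0.85,0.15,0,0,0,0.45,0.95,-0.85,0.1,0,0,0,0.45,0.95,-0.85,0.15,0,0,0,0.45,0.95,-0.85,0.1,0,0,0,0.45,1,-0.9,0.15,0,0,0,0.45,0.95,-0.85,0.1,0,0,0,0.45]
[1,-0.9,0.15,0,0,0,0.45,0.95,-0.85,0.1,0,0,0,0.45,1,-0.9,0.15,0,0,0,0.45,0.95,-0.85,0.1,0,0,0,0.45,1,-0.9,0.15,0,0,0,0.45,0.95,-0.85,0.1,0,0,0,0.45,0,0,0.8,0,0,0,0.45,0,0,0.8,0,0,0,0.45]
[0,0,0.8,0,0,0,0.45,0,0,0.75,0,0,0,0.45,0,0,0,0,0,0,-0.2,0,0,0,0,0,0,-0.2,0,0,0,0,0,0,-0.2,0,0,0,0,0,0,-0.2]
38 [np.float64(589.4), np.float64(22.5), np.float64(97.3), 15.5, -0.2]
```

Call:
arm_command(
  targets=[0.95,-0.85,0.1,0,0,0,0.45,0.95,-0.85,0.1,0,0,0,0.45,0.95,-0.85,0.1,0,0,0,0.45,0.95,-0.85,0.1,0,0,0,0.45,0.95,-0.85,0.1,0,0,0,0.45,0.95,-0.85,0.1,0,0,0,0.45,0.95,-0.85,0.1,0,0,0,0.45,0.95,-0.85,0.1,0,0,0,0.45],
  squeeze=30,
)

```text
t: 0.87
position: [284.4, -453.4, 215.0]
ee_rot: [-3.141, 0.0, 0.271]
contact_force: [0.1, -0.1, 0.6]
opening: 61.9
grip_force: 0.0
```

Call:
arm_command(
  targets=[0.95,-0.85,0.15,0,0,0,0.45,0.95,-0.85,0.1,0,0,0,0.45,0.95,-0.85,0.15,0,0,0,0.45,0.95,-0.85,0.1,0,0,0,0.45,0.95,-0.85,0.15,0,0,0,0.45,0.95,-0.85,0.1,0,0,0,0.45,0.95,-0.85,0.15,0,0,0,0.45,0.95,-0.85,0.1,0,0,0,0.45],
)

```text
t: 1.53
position: [394.4, -281.6, 195.0]
ee_rot: [-3.141, 0.0, 0.271]
contact_force: [0.9, -0.8, 0.3]
opening: 62.1
grip_force: 0.0
```

Call:
arm_command(
  targets=[0.95,-0.85,0.15,0,0,0,0.45,0.95,-0.85,0.1,0,0,0,0.45,0.95,-0.85,0.15,0,0,0,0.45,0.95,-0.85,0.1,0,0,0,0.45,0.95,-0.85,0.15,0,0,0,0.45,0.95,-0.85,0.1,0,0,0,0.45,1,-0.9,0.15,0,0,0,0.45,0.95,-0.85,0.1,0,0,0,0.45],
)

```text
t: 2.2
position: [505.2, -108.6, 175.0]
ee_rot: [-3.141, 0.0, 0.271]
contact_force: [0.2, 0.0, 0.4]
opening: 61.7
grip_force: 0.0
```

Call:
arm_command(
  targets=[1,-0.9,0.15,0,0,0,0.45,0.95,-0.85,0.1,0,0,0,0.45,1,-0.9,0.15,0,0,0,0.45,0.95,-0.85,0.1,0,0,0,0.45,1,-0.9,0.15,0,0,0,0.45,0.95,-0.85,0.1,0,0,0,0.45,0,0,0,0,0,0,0.45,0,0,0,0,0,0,0.45],
)

```text
t: 2.87
position: [589.5, 23.5, 159.8]
ee_rot: [-3.141, 0.001, 0.273]
contact_force: [-0.5, 0.2, -0.1]
opening: 62.2
grip_force: 0.0
```

```bash
python3 - <<'E'
from p import *
print(G(60,122),G(-60,122))
go(z=140);go(*G(60,122));go(z=68.5);go(n=1);go(n=3,o=.45);go(z=140)
go(536.5,7.5);go(z=97);go(n=4,o=-.2)
out()
E
```

```text
[631.61589043 182.81718501] [511.79734468 189.41385801]
[0,0,-0.7,0,0,0,-0.2,0,0,-0.7,0,0,0,-0.2,0,0,-0.75,0,0,0,-0.2,0.5,-0.9,0,0,0,0,-0.2,0.55,-0.9,0,0,0,0,-0.2,0.5,-0.9,0,0,0,0,-0.2,0.55,-0.9,0,0,0,0,-0.2,0.5,-0.9,0,0,0,0,-0.2]
[0.55,-0.9,0,0,0,0,-0.2,0.5,-0.9,0,0,0,0,-0.2,0.55,-0.85,0,0,0,0,-0.2,0,0,0.9,0,0,0,-0.2,0,0,0.9,0,0,0,-0.2,0,0,0.9,0,0,0,-0.2,0,0,0.9,0,0,0,-0.2,0,0,0,0,0,0,-0.2]
[0,0,0,0,0,0,0.45,0,0,0,0,0,0,0.45,0,0,0,0,0,0,0.45,0,0,-0.9,0,0,0,0.45,0,0,-0.9,0,0,0,0.45,0,0,-0.9,0,0,0,0.45,0,0,-0.9,0,0,0,0.45,-0.85,0.9,0,0,0,0,0.45]
[-0.85,0.9,0,0,0,0,0.45,-0.9,0.9,0,0,0,0,0.45,-0.85,0.9,0,0,0,0,0.45,-0.9,0.9,0,0,0,0,0.45,-0.85,0.9,0,0,0,0,0.45,-0.9,0.9,0,0,0,0,0.45,-0.85,0.85,0,0,0,0,0.45,0,0,0.7,0,0,0,0.45]
[0,0,0.75,0,0,0,0.45,0,0,0.7,0,0,0,0.45,0,0,0,0,0,0,-0.2,0,0,0,0,0,0,-0.2,0,0,0,0,0,0,-0.2,0,0,0,0,0,0,-0.2]
38 [np.float64(536.4), np.float64(7.8), np.float64(97.3), 15.5, -0.2]
```

Call:
arm_command(
  targets=[0,0,0.8,0,0,0,0.45,0,0,0.8,0,0,0,0.45,0,0,0.8,0,0,0,0.45,0,0,0.75,0,0,0,0.45,0,0,0,0,0,0,-0.2,0,0,0,0,0,0,-0.2,0,0,0,0,0,0,-0.2,0,0,0,0,0,0,-0.2],
)

```text
t: 3.53
position: [590.3, 22.0, 98.7]
ee_rot: [3.141, -0.002, 0.27]
contact_force: [0.9, -0.5, -1.0]
opening: 45.1
grip_force: 31.5
```

Call:
arm_command(
  targets=[0,0,-0.7,0,0,0,-0.2,0,0,-0.7,0,0,0,-0.2,0,0,-0.75,0,0,0,-0.2,0.5,-0.9,0,0,0,0,-0.2,0.55,-0.9,0,0,0,0,-0.2,0.5,-0.9,0,0,0,0,-0.2,0.55,-0.9,0,0,0,0,-0.2,0.5,-0.9,0,0,0,0,-0.2],
)

```text
t: 4.2
position: [616.3, 124.0, 141.7]
ee_rot: [3.141, -0.002, 0.271]
contact_force: [0.7, -0.4, -1.4]
opening: 45.1
grip_force: 31.6
```

Call:
arm_command(
  targets=[0.55,-0.9,0,0,0,0,-0.2,0.5,-0.9,0,0,0,0,-0.2,0.55,-0.85,0,0,0,0,-0.2,0,0,0.9,0,0,0,-0.2,0,0,0.9,0,0,0,-0.2,0,0,0.9,0,0,0,-0.2,0,0,0.9,0,0,0,-0.2,0,0,0,0,0,0,-0.2],
)

```text
t: 4.87
position: [630.7, 182.5, 65.9]
ee_rot: [-3.141, 0.004, 0.271]
contact_force: [0.2, -0.8, -0.4]
opening: 44.9
grip_force: 32.2
```

Call:
arm_command(
  targets=[0,0,0,0,0,0,0.45,0,0,0,0,0,0,0.45,0,0,0,0,0,0,0.45,0,0,-0.9,0,0,0,0.45,0,0,-0.9,0,0,0,0.45,0,0,-0.9,0,0,0,0.45,0,0,-0.9,0,0,0,0.45,-0.85,0.9,0,0,0,0,0.45],
)

```text
t: 5.53
position: [624.9, 163.2, 147.1]
ee_rot: [3.14, -0.012, 0.274]
contact_force: [0.1, -0.7, 1.2]
opening: 61.9
grip_force: 0.0
```

Call:
arm_command(
  targets=[-0.85,0.9,0,0,0,0,0.45,-0.9,0.9,0,0,0,0,0.45,-0.85,0.9,0,0,0,0,0.45,-0.9,0.9,0,0,0,0,0.45,-0.85,0.9,0,0,0,0,0.45,-0.9,0.9,0,0,0,0,0.45,-0.85,0.85,0,0,0,0,0.45,0,0,0.7,0,0,0,0.45],
)

```text
t: 6.2
position: [537.7, 4.7, 130.1]
ee_rot: [3.137, -0.006, 0.268]
contact_force: [-0.2, 0.6, 0.4]
opening: 61.9
grip_force: 0.0
```

Call:
arm_command(
  targets=[0,0,0.75,0,0,0,0.45,0,0,0.7,0,0,0,0.45,0,0,0,0,0,0,-0.2,0,0,0,0,0,0,-0.2,0,0,0,0,0,0,-0.2,0,0,0,0,0,0,-0.2],
)

```text
t: 6.7
position: [537.4, 7.7, 98.7]
ee_rot: [3.141, -0.002, 0.271]
contact_force: [0.7, 0.6, -1.1]
opening: 44.8
grip_force: 30.9
```

```bash
python3 - <<'E'
from p import *
go(z=140);go(*G(-60,122));go(z=68.5);go(n=1);go(n=3,o=.45);go(z=140)
out()
E
```

```text
[0,0,-0.7,0,0,0,-0.2,0,0,-0.7,0,0,0,-0.2,0,0,-0.75,0,0,0,-0.2,0.1,-0.9,0,0,0,0,-0.2,0.15,-0.9,0,0,0,0,-0.2,0.1,-0.9,0,0,0,0,-0.2,0.15,-0.9,0,0,0,0,-0.2,0.1,-0.9,0,0,0,0,-0.2]
[0.15,-0.9,0,0,0,0,-0.2,0.1,-0.9,0,0,0,0,-0.2,0.15,-0.95,0,0,0,0,-0.2,0.1,-0.9,0,0,0,0,-0.2,0.15,-0.95,0,0,0,0,-0.2,0,0,0.9,0,0,0,-0.2,0,0,0.9,0,0,0,-0.2,0,0,0.9,0,0,0,-0.2]
[0,0,0.9,0,0,0,-0.2,0,0,0,0,0,0,-0.2,0,0,0,0,0,0,0.45,0,0,0,0,0,0,0.45,0,0,0,0,0,0,0.45,0,0,-0.9,0,0,0,0.45,0,0,-0.9,0,0,0,0.45,0,0,-0.9,0,0,0,0.45]
[0,0,-0.9,0,0,0,0.45]
25 [np.float64(511.8), np.float64(189.9), np.float64(140.3), 15.5, 0.5]
```

Call:
arm_command(
  targets=[0,0,-0.7,0,0,0,-0.2,0,0,-0.7,0,0,0,-0.2,0,0,-0.75,0,0,0,-0.2,0.1,-0.9,0,0,0,0,-0.2,0.15,-0.9,0,0,0,0,-0.2,0.1,-0.9,0,0,0,0,-0.2,0.15,-0.9,0,0,0,0,-0.2,0.1,-0.9,0,0,0,0,-0.2],
)

```text
t: 7.37
position: [524.4, 98.6, 141.5]
ee_rot: [3.141, -0.002, 0.271]
contact_force: [0.5, 0.4, -0.5]
opening: 45.2
grip_force: 31.0
```

Call:
arm_command(
  targets=[0.15,-0.9,0,0,0,0,-0.2,0.1,-0.9,0,0,0,0,-0.2,0.15,-0.95,0,0,0,0,-0.2,0.1,-0.9,0,0,0,0,-0.2,0.15,-0.95,0,0,0,0,-0.2,0,0,0.9,0,0,0,-0.2,0,0,0.9,0,0,0,-0.2,0,0,0.9,0,0,0,-0.2],
)

```text
t: 8.03
position: [512.7, 190.6, 87.1]
ee_rot: [3.141, -0.003, 0.272]
contact_force: [-0.3, -0.5, -1.1]
opening: 45.5
grip_force: 31.0
```

Call:
arm_command(
  targets=[0,0,0.9,0,0,0,-0.2,0,0,0,0,0,0,-0.2,0,0,0,0,0,0,0.45,0,0,0,0,0,0,0.45,0,0,0,0,0,0,0.45,0,0,-0.9,0,0,0,0.45,0,0,-0.9,0,0,0,0.45,0,0,-0.9,0,0,0,0.45],
)

```text
t: 8.7
position: [512.0, 189.8, 123.8]
ee_rot: [3.141, -0.001, 0.271]
contact_force: [0.6, -0.2, -0.4]
opening: 61.7
grip_force: 0.0
```

Call:
arm_command(
  targets=[0,0,-0.9,0,0,0,0.45],
)

```text
t: 8.78
position: [512.1, 189.8, 142.2]
ee_rot: [3.141, -0.001, 0.271]
contact_force: [0.7, 0.0, -0.6]
opening: 61.9
grip_force: 0.0
```

```bash
python3 - <<'E'
from g import *
T=get_image("top");S=get_image("scene")
cv2.imwrite("pics/c3.png",np.hstack([cv2.resize(d["img"][y:y+130,x:x+190,::-1],None,fx=w/190,fy=w/190,interpolation=2) for d,x,y,w in((T,190,200,400),(S,225,130,400))]))
E
```

```text
(no output)
```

View pics/c3.png

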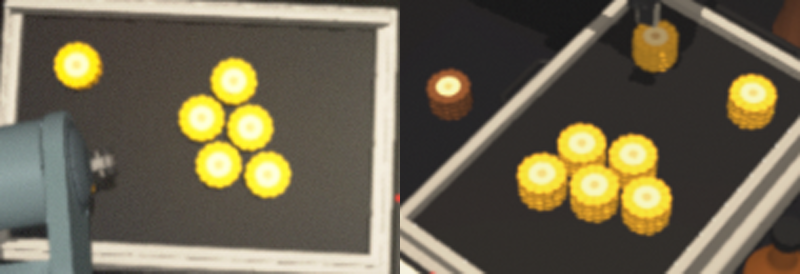

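Round A stands at the back left, B is under the gripper, and the five bottom rounds are undisturbed and fully visible. I'll measure their centres from the pale cores in both views.

```bash
cat >m.py <<'E'
from g import *
def discs(d,box):
    "round centres: yellow+pale mask, peaks of the distance transform / pale core centroids"
    x,y,w,h=box;hs=cv2.cvtColor(d["img"],cv2.COLOR_RGB2HSV)
    core=cv2.inRange(hs,(15,25,170),(40,165,255))
    M=np.zeros_like(core);M[y:y+h,x:x+w]=core[y:y+h,x:x+w]
    n,_,s,c=cv2.connectedComponentsWithStats(M)
    return [c[i] for i in range(1,n) if s[i,4]>12],[int(s[i,4]) for i in range(1,n) if s[i,4]>12]
E
python3 - <<'E'
from m import *
T=get_image("top");S=get_image("scene")
a,aa=discs(T,(200,215,165,95));b,bb=discs(S,(250,140,170,150));b=np.array(b)
print(aa,bb)
for p in a:
    w=onz(T,p,95)[0];q=proj(S,w)[0];j=np.argmin(np.hypot(*(b-q).T));print(p.round(1),w.round(1),(b[j]-q).round(1),*[v.round(1) for v in tri(S,b[j],T,p)])
E
```

```text
[124, 134, 133, 137, 139, 143] [204, 58, 403, 28, 109, 754, 123, 122, 726, 125, 126, 130, 359, 239, 49, 34]
[225.8 230.3] [634.  185.9  95. ] [-0.1  0.9] [634.2 186.3  91.7] 0.4
[300.7 238. ] [615.2  21.1  95. ] [0.1 1. ] [615.5  21.2  91.6] 0.0
[285.1 255.6] [576.9  55.4  95. ] [-0.1  1.2] [577.   55.4  91. ] 0.6
[308.4 260. ] [566.6   4.8  95. ] [0.2 1.1] [566.9   4.8  91.1] 0.1
[293.4 277.8] [528.3  37.8  95. ] [0.1 1. ] [528.4  37.9  91.5] 0.0
[316.6 282.4] [517.8 -12.6  95. ] [-0.1  1.1] [517.7 -12.8  91.2] 0.4
```

```bash
python3 - <<'E'
from p import *
def pick(x,y,yaw):
    go(x,y,118,yaw);go(z=70);go(n=1);go(n=4,o=-.2)
def place(x,y,yaw=None):
    go(z=118);go(*G(x,y),yaw=yaw);go(z=71);go(n=1);go(n=3,o=.45);go(z=118)
pick(613.5,19,-11);place(60,-122)
pick(516,-14.5,48);place(-60,-122)
out()
E
```

```text
[0.25,0.95,0.1,0,0,0.015,0.45,0.3,0.95,0.1,0,0,0.015,0.45,0.35,0.95,0.1,0,0,0.015,0.45,0.4,0.9,0.1,0,0,0.015,0.45,0.45,0.9,0.1,0,0,0.015,0.45,0.5,0.85,0.1,0,0,0.014,0.45,0.5,0.85,0.15,0,0,0.015,0.45,0.55,0.85,0.1,0,0,0.014,0.45]
[0.6,0.8,0.15,0,0,0.015,0.45,0.6,0.75,0.1,0,0,0.014,0.45,0,0,0.8,0,0,0,0.45,0,0,0.8,0,0,0,0.45,0,0,0.8,0,0,0,0.45,0,0,0,0,0,0,0.45,0,0,0,0,0,0,-0.2,0,0,0,0,0,0,-0.2]
[0,0,0,0,0,0,-0.2,0,0,0,0,0,0,-0.2,0,0,-0.8,0,0,0,-0.2,0,0,-0.8,0,0,0,-0.2,0,0,-0.8,0,0,0,-0.2,0.25,0.95,0,0,0,0,-0.2,0.25,1,0,0,0,0,-0.2,0.25,0.95,0,0,0,0,-0.2]
[0.25,1,0,0,0,0,-0.2,0,0,0.8,0,0,0,-0.2,0,0,0.8,0,0,0,-0.2,0,0,0.75,0,0,0,-0.2,0,0,0,0,0,0,-0.2,0,0,0,0,0,0,0.45,0,0,0,0,0,0,0.45,0,0,0,0,0,0,0.45]
[0,0,-0.8,0,0,0,0.45,0,0,-0.75,0,0,0,0.45,0,0,-0.8,0,0,0,0.45,-0.6,-0.15,0,0,0,-0.036,0.45,-0.6,-0.2,0,0,0,-0.036,0.45,-0.55,-0.3,0,0,0,-0.036,0.45,-0.5,-0.35,0,0,0,-0.037,0.45,-0.5,-0.4,0,0,0,-0.036,0.45]
[-0.45,-0.45,0,0,0,-0.037,0.45,-0.35,-0.5,0,0,0,-0.036,0.45,-0.35,-0.55,0,0,0,-0.037,0.45,-0.25,-0.55,0,0,0,-0.036,0.45,0,0,0.8,0,0,0,0.45,0,0,0.8,0,0,0,0.45,0,0,0.8,0,0,0,0.45,0,0,0,0,0,0,0.45]
[0,0,0,0,0,0,-0.2,0,0,0,0,0,0,-0.2,0,0,0,0,0,0,-0.2,0,0,0,0,0,0,-0.2,0,0,-0.8,0,0,0,-0.2,0,0,-0.8,0,0,0,-0.2,0,0,-0.8,0,0,0,-0.2,-0.7,0.25,0,0,0,0,-0.2]
[-0.7,0.2,0,0,0,0,-0.2,-0.65,0.25,0,0,0,0,-0.2,0,0,0.8,0,0,0,-0.2,0,0,0.8,0,0,0,-0.2,0,0,0.75,0,0,0,-0.2,0,0,0,0,0,0,-0.2,0,0,0,0,0,0,0.45,0,0,0,0,0,0,0.45]
[0,0,0,0,0,0,0.45,0,0,-0.8,0,0,0,0.45,0,0,-0.75,0,0,0,0.45,0,0,-0.8,0,0,0,0.45]
68 [np.float64(498.6), np.float64(-54.2), np.float64(118.3), 47.9, 0.5]
```

Call:
arm_command(
  targets=[0.25,0.95,0.1,0,0,0.015,0.45,0.3,0.95,0.1,0,0,0.015,0.45,0.35,0.95,0.1,0,0,0.015,0.45,0.4,0.9,0.1,0,0,0.015,0.45,0.45,0.9,0.1,0,0,0.015,0.45,0.5,0.85,0.1,0,0,0.014,0.45,0.5,0.85,0.15,0,0,0.015,0.45,0.55,0.85,0.1,0,0,0.014,0.45],
)

```text
t: 9.65
position: [592.5, 52.1, 121.3]
ee_rot: [-3.142, 0.003, -0.102]
contact_force: [0.0, -0.2, -0.1]
opening: 61.6
grip_force: 0.0
```

Call:
arm_command(
  targets=[0.6,0.8,0.15,0,0,0.015,0.45,0.6,0.75,0.1,0,0,0.014,0.45,0,0,0.8,0,0,0,0.45,0,0,0.8,0,0,0,0.45,0,0,0.8,0,0,0,0.45,0,0,0,0,0,0,0.45,0,0,0,0,0,0,-0.2,0,0,0,0,0,0,-0.2],
)

```text
t: 10.32
position: [613.2, 19.2, 70.4]
ee_rot: [3.142, 0.0, -0.191]
contact_force: [-0.4, -0.2, -0.4]
opening: 45.1
grip_force: 31.7
```

Call:
arm_command(
  targets=[0,0,0,0,0,0,-0.2,0,0,0,0,0,0,-0.2,0,0,-0.8,0,0,0,-0.2,0,0,-0.8,0,0,0,-0.2,0,0,-0.8,0,0,0,-0.2,0.25,0.95,0,0,0,0,-0.2,0.25,1,0,0,0,0,-0.2,0.25,0.95,0,0,0,0,-0.2],
)

```text
t: 10.98
position: [617.6, -41.2, 119.7]
ee_rot: [3.141, -0.002, -0.19]
contact_force: [-0.0, -0.7, -1.3]
opening: 45.2
grip_force: 31.8
```

Call:
arm_command(
  targets=[0.25,1,0,0,0,0,-0.2,0,0,0.8,0,0,0,-0.2,0,0,0.8,0,0,0,-0.2,0,0,0.75,0,0,0,-0.2,0,0,0,0,0,0,-0.2,0,0,0,0,0,0,0.45,0,0,0,0,0,0,0.45,0,0,0,0,0,0,0.45],
)

```text
t: 11.65
position: [618.9, -61.3, 72.7]
ee_rot: [3.141, -0.002, -0.191]
contact_force: [-0.8, 1.2, -0.3]
opening: 61.7
grip_force: 0.0
```

Call:
arm_command(
  targets=[0,0,-0.8,0,0,0,0.45,0,0,-0.75,0,0,0,0.45,0,0,-0.8,0,0,0,0.45,-0.6,-0.15,0,0,0,-0.036,0.45,-0.6,-0.2,0,0,0,-0.036,0.45,-0.55,-0.3,0,0,0,-0.036,0.45,-0.5,-0.35,0,0,0,-0.037,0.45,-0.5,-0.4,0,0,0,-0.036,0.45],
)

```text
t: 12.32
position: [561.3, -34.6, 119.3]
ee_rot: [3.141, -0.001, 0.384]
contact_force: [-0.2, 0.1, 0.4]
opening: 62.1
grip_force: 0.0
```

Call:
arm_command(
  targets=[-0.45,-0.45,0,0,0,-0.037,0.45,-0.35,-0.5,0,0,0,-0.036,0.45,-0.35,-0.55,0,0,0,-0.037,0.45,-0.25,-0.55,0,0,0,-0.036,0.45,0,0,0.8,0,0,0,0.45,0,0,0.8,0,0,0,0.45,0,0,0.8,0,0,0,0.45,0,0,0,0,0,0,0.45],
)

```text
t: 12.98
position: [513.8, -13.8, 68.2]
ee_rot: [-3.138, 0.002, 0.837]
contact_force: [-0.2, -0.0, 0.3]
opening: 62.2
grip_force: 0.0
```

Call:
arm_command(
  targets=[0,0,0,0,0,0,-0.2,0,0,0,0,0,0,-0.2,0,0,0,0,0,0,-0.2,0,0,0,0,0,0,-0.2,0,0,-0.8,0,0,0,-0.2,0,0,-0.8,0,0,0,-0.2,0,0,-0.8,0,0,0,-0.2,-0.7,0.25,0,0,0,0,-0.2],
)

```text
t: 13.65
position: [513.0, -27.7, 122.5]
ee_rot: [3.135, -0.004, 0.839]
contact_force: [1.7, 0.0, -0.5]
opening: 45.1
grip_force: 30.9
```

Call:
arm_command(
  targets=[-0.7,0.2,0,0,0,0,-0.2,-0.65,0.25,0,0,0,0,-0.2,0,0,0.8,0,0,0,-0.2,0,0,0.8,0,0,0,-0.2,0,0,0.75,0,0,0,-0.2,0,0,0,0,0,0,-0.2,0,0,0,0,0,0,0.45,0,0,0,0,0,0,0.45],
)

```text
t: 14.32
position: [499.0, -54.3, 72.2]
ee_rot: [3.141, -0.0, 0.836]
contact_force: [0.1, 0.3, -0.2]
opening: 62.1
grip_force: 0.0
```

Call:
arm_command(
  targets=[0,0,0,0,0,0,0.45,0,0,-0.8,0,0,0,0.45,0,0,-0.75,0,0,0,0.45,0,0,-0.8,0,0,0,0.45],
)

```text
t: 14.65
position: [498.5, -54.1, 119.3]
ee_rot: [-3.141, -0.0, 0.836]
contact_force: [0.1, -0.3, -0.1]
opening: 62.0
grip_force: 0.0
```

```bash
python3 - <<'E'
from p import *
def pick(x,y,yaw):
    go(x,y,118,yaw);go(z=70);go(n=1);go(n=4,o=-.2)
def place(x,y,yaw=None):
    go(z=118);go(*G(x,y),yaw=yaw);go(z=71);go(n=1);go(n=3,o=.45);go(z=118)
pick(575,53,48);place(76,0,0)
pick(526.5,36,-12);place(-76,0)
pick(565,3,-3);place(0,0)
out()
E
```

```text
[0.95,-0.1,0,0,0,0,0.45,0.95,-0.1,0,0,0,0,0.45,0.95,-0.1,0,0,0,0,0.45,0.9,-0.1,0,0,0,0,0.45,0.95,-0.1,0,0,0,0,0.45,0.9,-0.15,0,0,0,0,0.45,0.95,-0.1,0,0,0,0,0.45,0,0,0.8,0,0,0,0.45]
[0,0,0.8,0,0,0,0.45,0,0,0.8,0,0,0,0.45,0,0,0,0,0,0,0.45,0,0,0,0,0,0,-0.2,0,0,0,0,0,0,-0.2,0,0,0,0,0,0,-0.2,0,0,0,0,0,0,-0.2,0,0,-0.8,0,0,0,-0.2]
[0,0,-0.8,0,0,0,-0.2,0,0,-0.8,0,0,0,-0.2,0.3,0.3,0,0,0,0.033,-0.2,0.35,0.25,0,0,0,0.033,-0.2,0.35,0.2,0,0,0,0.033,-0.2,0.4,0.15,0,0,0,0.033,-0.2,0.4,0.15,0,0,0,0.034,-0.2,0.4,0.1,0,0,0,0.033,-0.2]
[0.4,0.05,0,0,0,0.034,-0.2,0.4,-0.05,0,0,0,0.033,-0.2,0,0,0.8,0,0,0,-0.2,0,0,0.8,0,0,0,-0.2,0,0,0.75,0,0,0,-0.2,0,0,0,0,0,0,-0.2,0,0,0,0,0,0,0.45,0,0,0,0,0,0,0.45]
[0,0,0,0,0,0,0.45,0,0,-0.8,0,0,0,0.45,0,0,-0.75,0,0,0,0.45,0,0,-0.8,0,0,0,0.45,-0.95,0.2,0,0,0,0.011,0.45,-0.95,0.25,0,0,0,0.011,0.45,-0.95,0.25,0,0,0,0.011,0.45,-0.95,0.3,0,0,0,0.011,0.45]
[-0.9,0.35,0,0,0,0.011,0.45,-0.9,0.35,0,0,0,0.012,0.45,0,0,0.8,0,0,0,0.45,0,0,0.8,0,0,0,0.45,0,0,0.8,0,0,0,0.45,0,0,0,0,0,0,0.45,0,0,0,0,0,0,-0.2,0,0,0,0,0,0,-0.2]
[0,0,0,0,0,0,-0.2,0,0,0,0,0,0,-0.2,0,0,-0.8,0,0,0,-0.2,0,0,
[... 289 characters left out ...]
,0,0.45,0.85,0.5,0,0,0,-0.01,0.45,0.85,0.5,0,0,0,-0.01,0.45,0.85,0.55,0,0,0,-0.01,0.45,0.85,0.55,0,0,0,-0.01,0.45,0.8,0.6,0,0,0,-0.01,0.45,0,0,0.8,0,0,0,0.45]
[0,0,0.8,0,0,0,0.45,0,0,0.8,0,0,0,0.45,0,0,0,0,0,0,0.45,0,0,0,0,0,0,-0.2,0,0,0,0,0,0,-0.2,0,0,0,0,0,0,-0.2,0,0,0,0,0,0,-0.2,0,0,-0.8,0,0,0,-0.2]
[0,0,-0.8,0,0,0,-0.2,0,0,-0.8,0,0,0,-0.2,-0.05,-0.75,0,0,0,0,-0.2,-0.05,-0.75,0,0,0,0,-0.2,-0.05,-0.8,0,0,0,0,-0.2,0,-0.75,0,0,0,0,-0.2,0,0,0.8,0,0,0,-0.2,0,0,0.8,0,0,0,-0.2]
[0,0,0.75,0,0,0,-0.2,0,0,0,0,0,0,-0.2,0,0,0,0,0,0,0.45,0,0,0,0,0,0,0.45,0,0,0,0,0,0,0.45,0,0,-0.8,0,0,0,0.45,0,0,-0.75,0,0,0,0.45,0,0,-0.8,0,0,0,0.45]
96 [np.float64(565.1), np.float64(63.8), np.float64(118.3), -3.0, 0.5]
```

Call:
arm_command(
  targets=[0.95,-0.1,0,0,0,0,0.45,0.95,-0.1,0,0,0,0,0.45,0.95,-0.1,0,0,0,0,0.45,0.9,-0.1,0,0,0,0,0.45,0.95,-0.1,0,0,0,0,0.45,0.9,-0.15,0,0,0,0,0.45,0.95,-0.1,0,0,0,0,0.45,0,0,0.8,0,0,0,0.45],
)

```text
t: 15.32
position: [579.6, 55.1, 106.5]
ee_rot: [3.135, -0.006, 0.839]
contact_force: [0.4, -0.6, 0.1]
opening: 61.8
grip_force: 0.0
```

Call:
arm_command(
  targets=[0,0,0.8,0,0,0,0.45,0,0,0.8,0,0,0,0.45,0,0,0,0,0,0,0.45,0,0,0,0,0,0,-0.2,0,0,0,0,0,0,-0.2,0,0,0,0,0,0,-0.2,0,0,0,0,0,0,-0.2,0,0,-0.8,0,0,0,-0.2],
)

```text
t: 15.98
position: [573.3, 53.1, 84.3]
ee_rot: [-3.138, 0.003, 0.836]
contact_force: [-1.0, 1.4, -2.1]
opening: 45.0
grip_force: 30.8
```

Call:
arm_command(
  targets=[0,0,-0.8,0,0,0,-0.2,0,0,-0.8,0,0,0,-0.2,0.3,0.3,0,0,0,0.033,-0.2,0.35,0.25,0,0,0,0.033,-0.2,0.35,0.2,0,0,0,0.033,-0.2,0.4,0.15,0,0,0,0.033,-0.2,0.4,0.15,0,0,0,0.034,-0.2,0.4,0.1,0,0,0,0.033,-0.2],
)

```text
t: 16.65
position: [626.2, 57.9, 119.1]
ee_rot: [3.141, -0.001, 0.206]
contact_force: [0.1, 0.8, -0.8]
opening: 45.2
grip_force: 30.8
```

Call:
arm_command(
  targets=[0.4,0.05,0,0,0,0.034,-0.2,0.4,-0.05,0,0,0,0.033,-0.2,0,0,0.8,0,0,0,-0.2,0,0,0.8,0,0,0,-0.2,0,0,0.75,0,0,0,-0.2,0,0,0,0,0,0,-0.2,0,0,0,0,0,0,0.45,0,0,0,0,0,0,0.45],
)

```text
t: 17.32
position: [641.4, 60.4, 71.6]
ee_rot: [3.142, -0.0, 0.001]
contact_force: [-0.7, 0.3, -0.3]
opening: 62.1
grip_force: 0.0
```

Call:
arm_command(
  targets=[0,0,0,0,0,0,0.45,0,0,-0.8,0,0,0,0.45,0,0,-0.75,0,0,0,0.45,0,0,-0.8,0,0,0,0.45,-0.95,0.2,0,0,0,0.011,0.45,-0.95,0.25,0,0,0,0.011,0.45,-0.95,0.25,0,0,0,0.011,0.45,-0.95,0.3,0,0,0,0.011,0.45],
)

```text
t: 17.98
position: [564.3, 44.2, 119.8]
ee_rot: [-3.142, -0.002, -0.139]
contact_force: [0.8, 0.2, 0.9]
opening: 61.9
grip_force: 0.0
```

Call:
arm_command(
  targets=[-0.9,0.35,0,0,0,0.011,0.45,-0.9,0.35,0,0,0,0.012,0.45,0,0,0.8,0,0,0,0.45,0,0,0.8,0,0,0,0.45,0,0,0.8,0,0,0,0.45,0,0,0,0,0,0,0.45,0,0,0,0,0,0,-0.2,0,0,0,0,0,0,-0.2],
)

```text
t: 18.65
position: [527.8, 35.9, 72.0]
ee_rot: [-3.141, -0.002, -0.21]
contact_force: [0.7, 0.0, 0.2]
opening: 45.2
grip_force: 30.6
```

Call:
arm_command(
  targets=[0,0,0,0,0,0,-0.2,0,0,0,0,0,0,-0.2,0,0,-0.8,0,0,0,-0.2,0,0,-0.8,0,0,0,-0.2,0,0,-0.8,0,0,0,-0.2,-0.7,-0.4,0,0,0,0,-0.2,-0.75,-0.4,0,0,0,0,-0.2,-0.7,-0.4,0,0,0,0,-0.2],
)

```text
t: 19.32
position: [489.7, 68.7, 119.3]
ee_rot: [-3.141, -0.002, -0.21]
contact_force: [-0.7, 0.2, -0.4]
opening: 44.7
grip_force: 30.8
```

Call:
arm_command(
  targets=[0,0,0.8,0,0,0,-0.2,0,0,0.8,0,0,0,-0.2,0,0,0.75,0,0,0,-0.2,0,0,0,0,0,0,-0.2,0,0,0,0,0,0,0.45,0,0,0,0,0,0,0.45,0,0,0,0,0,0,0.45,0,0,-0.8,0,0,0,0.45],
)

```text
t: 19.98
position: [487.7, 68.6, 85.6]
ee_rot: [3.141, 0.005, -0.21]
contact_force: [-0.3, 1.0, -0.4]
opening: 61.8
grip_force: 0.0
```

Call:
arm_command(
  targets=[0,0,-0.75,0,0,0,0.45,0,0,-0.8,0,0,0,0.45,0.85,0.5,0,0,0,-0.01,0.45,0.85,0.5,0,0,0,-0.01,0.45,0.85,0.55,0,0,0,-0.01,0.45,0.85,0.55,0,0,0,-0.01,0.45,0.8,0.6,0,0,0,-0.01,0.45,0,0,0.8,0,0,0,0.45],
)

```text
t: 20.65
position: [570.3, -0.1, 106.8]
ee_rot: [3.14, -0.01, -0.054]
contact_force: [0.3, -0.2, 0.4]
opening: 61.8
grip_force: 0.0
```

Call:
arm_command(
  targets=[0,0,0.8,0,0,0,0.45,0,0,0.8,0,0,0,0.45,0,0,0,0,0,0,0.45,0,0,0,0,0,0,-0.2,0,0,0,0,0,0,-0.2,0,0,0,0,0,0,-0.2,0,0,0,0,0,0,-0.2,0,0,-0.8,0,0,0,-0.2],
)

```text
t: 21.32
position: [562.9, 3.1, 84.3]
ee_rot: [-3.141, 0.005, -0.053]
contact_force: [-1.0, 0.7, -1.5]
opening: 45.0
grip_force: 30.8
```

Call:
arm_command(
  targets=[0,0,-0.8,0,0,0,-0.2,0,0,-0.8,0,0,0,-0.2,-0.05,-0.75,0,0,0,0,-0.2,-0.05,-0.75,0,0,0,0,-0.2,-0.05,-0.8,0,0,0,0,-0.2,0,-0.75,0,0,0,0,-0.2,0,0,0.8,0,0,0,-0.2,0,0,0.8,0,0,0,-0.2],
)

```text
t: 21.98
position: [566.5, 64.7, 87.9]
ee_rot: [3.141, -0.004, -0.051]
contact_force: [-1.4, -0.9, -1.1]
opening: 44.9
grip_force: 30.8
```

Call:
arm_command(
  targets=[0,0,0.75,0,0,0,-0.2,0,0,0,0,0,0,-0.2,0,0,0,0,0,0,0.45,0,0,0,0,0,0,0.45,0,0,0,0,0,0,0.45,0,0,-0.8,0,0,0,0.45,0,0,-0.75,0,0,0,0.45,0,0,-0.8,0,0,0,0.45],
)

```text
t: 22.65
position: [565.0, 63.8, 119.2]
ee_rot: [-3.142, 0.0, -0.053]
contact_force: [0.1, -0.4, -0.1]
opening: 61.8
grip_force: 0.0
```

```bash
python3 - <<'E'
from p import *
# to above the knob, bar along griddle x -> fingers close along griddle y: yaw -3.2
go(z=170);go(*G(-60,-265),yaw=-3.15);go(n=2)
out()
E
```

```text
[0,0,-0.85,0,0,0,0.45,0,0,-0.85,0,0,0,0.45,0,0,-0.9,0,0,0,0.45,-0.2,0.95,0,0,0,0,0.45,-0.2,0.95,0,0,0,0,0.45,-0.2,0.95,0,0,0,0,0.45,-0.2,0.95,0,0,0,0,0.45,-0.2,0.95,0,0,0,0,0.45]
[-0.25,0.95,0,0,0,0,0.45,-0.2,0.95,0,0,0,0,0.45,-0.25,0.95,0,0,0,0,0.45,-0.2,0.95,0,0,0,0,0.45,-0.25,0.95,0,0,0,0,0.45,-0.2,0.95,0,0,0,0,0.45,-0.25,0.9,0,0,0,0,0.45,-0.2,0.95,0,0,0,0,0.45]
[-0.25,0.9,0,0,0,0.001,0.45,0,0,0,0,0,0,0.45,0,0,0,0,0,0,0.45]
19 [np.float64(490.2), np.float64(-196.6), np.float64(170.3), -3.2, 0.5]
```

Call:
arm_command(
  targets=[0,0,-0.85,0,0,0,0.45,0,0,-0.85,0,0,0,0.45,0,0,-0.9,0,0,0,0.45,-0.2,0.95,0,0,0,0,0.45,-0.2,0.95,0,0,0,0,0.45,-0.2,0.95,0,0,0,0,0.45,-0.2,0.95,0,0,0,0,0.45,-0.2,0.95,0,0,0,0,0.45],
)

```text
t: 23.32
position: [540.0, -30.9, 171.1]
ee_rot: [3.141, -0.001, -0.053]
contact_force: [0.5, 0.1, -0.7]
opening: 62.1
grip_force: 0.0
```

Call:
arm_command(
  targets=[-0.25,0.95,0,0,0,0,0.45,-0.2,0.95,0,0,0,0,0.45,-0.25,0.95,0,0,0,0,0.45,-0.2,0.95,0,0,0,0,0.45,-0.25,0.95,0,0,0,0,0.45,-0.2,0.95,0,0,0,0,0.45,-0.25,0.9,0,0,0,0,0.45,-0.2,0.95,0,0,0,0,0.45],
)

```text
t: 23.98
position: [495.9, -179.8, 171.0]
ee_rot: [3.141, -0.001, -0.053]
contact_force: [0.9, -1.0, -0.0]
opening: 61.5
grip_force: 0.0
```

Call:
arm_command(
  targets=[-0.25,0.9,0,0,0,0,0.45,0,0,0,0,0,0,0.45,0,0,0,0,0,0,0.45],
)

```text
t: 24.23
position: [490.3, -197.1, 170.9]
ee_rot: [3.141, -0.001, -0.055]
contact_force: [-0.5, 0.4, -0.6]
opening: 61.8
grip_force: 0.0
```

```bash
python3 - <<'E'
from m import *
import p
T=get_image("top");S=get_image("scene")
a,aa=discs(T,(200,215,170,100));b,_=discs(S,(225,130,220,180));b=np.array(b)
print(aa)
for q0 in a:
    w=onz(T,q0,95)[0];q=proj(S,w)[0];j=np.argmin(np.hypot(*(b-q).T))
    r=w[:2]-p.O;g=[p.c*r[0]+p.s*r[1],-p.s*r[0]+p.c*r[1]];print(w.round(1),"griddle",np.round(g,1),"z",tri(S,b[j],T,q0)[0][2].round(1))
cv2.imwrite("pics/c4.png",np.hstack([cv2.resize(d["img"][y:y+195,x:x+260,::-1],None,fx=400/260,fy=400/260,interpolation=2) for d,x,y in((T,175,180),(S,180,130))]))
E
```

```text
[87, 133, 124, 137, 136, 129, 145, 142, 26]
[ 591.8 -126.9   95. ] griddle [  37.3 -189.4] z 39.4
[642.1  62.4  95. ] griddle [77.1  2.3] z 91.3
[634.  185.9  95. ] griddle [ 62.2 125.2] z 91.7
[620.6 -60.   95. ] griddle [  62.3 -121. ] z 91.4
[567.   66.1  95. ] griddle [1.9 2. ] z 91.3
[512.  192.7  95. ] griddle [-59.9 125.3] z 91.3
[498.4 -50.9  95. ] griddle [ -60.2 -118.7] z 91.4
[490.6  70.2  95. ] griddle [-74.6   1.8] z 91.1
[451.4 218.4  95. ] griddle [-121.9  147.6] z 5.7
```

View pics/c4.png

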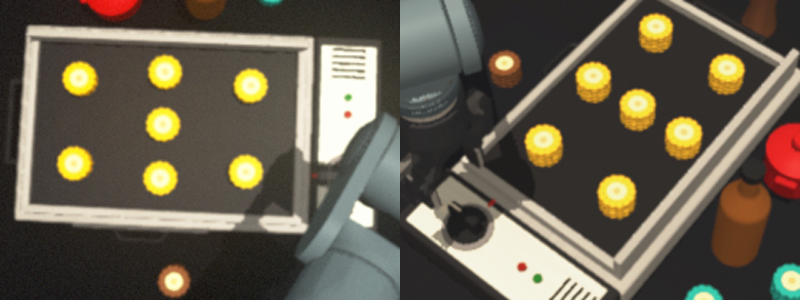

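The image shows all seven rounds flat and well spread, and triangulated heights agree at about 91 mm for each. The smallest gap is about 29 mm. Next I'll check the wrist range for the knob turn.

```bash
python3 -c "
from station import robot
o=robot.get_obs();print(o['joints'].round(3),o['ee_rot'].round(3))"
python3 - <<'E'
from p import *
go(489,-198.5,170,176.8,o=0);go(n=1);out()
E
```

```text
[-0.595  0.024  1.919  0.     1.199  1.028] [-3.141 -0.    -0.053]
[0,0,0,0,0,-0.037,0,0,0,0,0,0,-0.037,0,0,0,0,0,0,-0.037,0,0,0,0,0,0,-0.037,0,0,0,0,0,0,-0.037,0,0,0,0,0,0,-0.037,0,0,0,0,0,0,-0.037,0,0,0,0,0,0,-0.037,0]
[0,0,0,0,0,-0.037,0,0,0,0,0,0,-0.037,0,0,0,0,0,0,-0.037,0,0,0,0,0,0,-0.037,0,0,0,0,0,0,-0.037,0,0,0,0,0,0,-0.037,0,0,0,0,0,0,-0.037,0,0,0,0,0,0,-0.037,0]
[0,0,0,0,0,-0.037,0,0,0,0,0,0,-0.037,0,0,0,0,0,0,-0.037,0,0,0,0,0,0,-0.037,0,0,0,0,0,0,-0.037,0,0,0,0,0,0,-0.037,0,0,0,0,0,0,-0.037,0,0,-0.05,0,0,0,-0.037,0]
[0,0,0,0,0,-0.037,0,0,-0.05,0,0,0,-0.038,0,0,0,0,0,0,-0.037,0,0,0,0,0,0,0,0]
28 [np.float64(489.5), np.float64(-198.4), np.float64(170.3), 176.8, 0]
```

Call:
arm_command(
  targets=[0,0,0,0,0,-0.037,0,0,0,0,0,0,-0.037,0,0,0,0,0,0,-0.037,0,0,0,0,0,0,-0.037,0,0,0,0,0,0,-0.037,0,0,0,0,0,0,-0.037,0,0,0,0,0,0,-0.037,0,0,0,0,0,0,-0.037,0],
)

```text
t: 25.0
position: [490.6, -195.4, 170.4]
ee_rot: [-3.142, -0.0, 0.885]
contact_force: [0.5, 0.1, -1.1]
opening: 42.8
grip_force: 0.0
```

Call:
arm_command(
  targets=[0,0,0,0,0,-0.037,0,0,0,0,0,0,-0.037,0,0,0,0,0,0,-0.037,0,0,0,0,0,0,-0.037,0,0,0,0,0,0,-0.037,0,0,0,0,0,0,-0.037,0,0,0,0,0,0,-0.037,0,0,0,0,0,0,-0.037,0],
)

```text
t: 25.67
position: [490.6, -195.4, 170.4]
ee_rot: [3.141, -0.0, 1.814]
contact_force: [0.9, 0.1, 1.0]
opening: 42.9
grip_force: 0.0
```

Call:
arm_command(
  targets=[0,0,0,0,0,-0.037,0,0,0,0,0,0,-0.037,0,0,0,0,0,0,-0.037,0,0,0,0,0,0,-0.037,0,0,0,0,0,0,-0.037,0,0,0,0,0,0,-0.037,0,0,0,0,0,0,-0.037,0,0,-0.05,0,0,0,-0.037,0],
)

```text
t: 26.33
position: [490.1, -196.2, 170.3]
ee_rot: [3.141, -0.0, 2.744]
contact_force: [-0.5, 0.3, -0.3]
opening: 42.7
grip_force: 0.0
```

Call:
arm_command(
  targets=[0,0,0,0,0,-0.037,0,0,-0.05,0,0,0,-0.038,0,0,0,0,0,0,-0.037,0,0,0,0,0,0,0,0],
)

```text
t: 26.67
position: [489.8, -197.4, 170.4]
ee_rot: [3.141, 0.0, 3.092]
contact_force: [-0.5, 0.6, 0.4]
opening: 42.4
grip_force: 0.0
```

```bash
python3 - <<'E'
from p import *
go(489,-198.5,86);go(n=2);go(n=5,o=-.9);out()
rows.clear();go(yaw=176.8-94);go(n=3);go(n=3,o=-.1);go(z=170);out()
E
```

```text
[0,0,0.85,0,0,0,0,0,0,0.85,0,0,0,0,0,0,0.85,0,0,0,0,0,0,0.85,0,0,0,0,0,0,0.8,0,0,0,0,0,0,0,0,0,0,0,0,0,0,0,0,0,0,0,0,0,0,0,0,-0.9]
[0,0,0,0,0,0,-0.9,0,0,0,0,0,0,-0.9,0,0,0,0,0,0,-0.9,0,0,0,0,0,0,-0.9]
12 [np.float64(489.5), np.float64(-198.4), np.float64(86.3), 176.8, -0.9]
[0,0,0,0,0,0.037,-0.9,0,0,0,0,0,0.037,-0.9,0,0,0,0,0,0.037,-0.9,0,0,0,0,0,0.037,-0.9,0,0,0,0,0,0.037,-0.9,0,0,0,0,0,0.037,-0.9,0,0,0,0,0,0.038,-0.9,0,0,0,0,0,0.037,-0.9]
[0,0,0,0,0,0.038,-0.9,0,0,0,0,0,0.037,-0.9,0,0,0,0,0,0.038,-0.9,0,0,0,0,0,0.037,-0.9,0,0,0,0,0,0.038,-0.9,0,0,0,0,0,0.037,-0.9,0,0,0,0,0,0,-0.9,0,0,0,0,0,0,-0.9]
[0,0,0,0,0,0,-0.9,0,0,0,0,0,0,-0.1,0,0,0,0,0,0,-0.1,0,0,0,0,0,0,-0.1,0,0,-0.85,0,0,0,-0.1,0,0,-0.85,0,0,0,-0.1,0,0,-0.85,0,0,0,-0.1,0,0,-0.8,0,0,0,-0.1]
[0,0,-0.85,0,0,0,-0.1]
25 [np.float64(489.5), np.float64(-198.4), np.float64(170.3), 82.8, -0.1]
```

Call:
arm_command(
  targets=[0,0,0.85,0,0,0,0,0,0,0.85,0,0,0,0,0,0,0.85,0,0,0,0,0,0,0.85,0,0,0,0,0,0,0.8,0,0,0,0,0,0,0,0,0,0,0,0,0,0,0,0,0,0,0,0,0,0,0,0,-0.9],
  squeeze=40,
)

```text
t: 27.33
position: [490.2, -198.4, 87.3]
ee_rot: [-3.141, 0.001, 3.088]
contact_force: [0.4, 1.5, 0.7]
opening: 32.3
grip_force: 0.0
```

Call:
arm_command(
  targets=[0,0,0,0,0,0,-0.9,0,0,0,0,0,0,-0.9,0,0,0,0,0,0,-0.9,0,0,0,0,0,0,-0.9],
)

```text
t: 27.67
position: [490.4, -198.7, 87.8]
ee_rot: [-3.141, 0.002, 3.088]
contact_force: [-0.7, 2.0, 6.2]
opening: 12.0
grip_force: 40.6
```

Call:
arm_command(
  targets=[0,0,-0.05,0,0,0.037,-0.9,0,0,0,0,0,0.037,-0.9,0,0,0,0,0,0.037,-0.9,0,0,0,0,0,0.037,-0.9,0,0,0,0,0,0.037,-0.9,0,0,0,0,0,0.037,-0.9,0,0,0,0,0,0.038,-0.9,0,0,0,0,0,0.037,-0.9],
)

```text
t: 28.33
position: [490.3, -198.8, 87.9]
ee_rot: [3.14, 0.002, 2.15]
contact_force: [2.7, 0.1, -0.2]
opening: 11.8
grip_force: 39.9
```

Call:
arm_command(
  targets=[0,0,0,0,0,0.038,-0.9,0,0,0,0,0,0.037,-0.9,0,0,0,0,0,0.038,-0.9,0,0,0,0,0,0.037,-0.9,0,0,0,0,0,0.038,-0.9,0,0,0,0,0,0.037,-0.9,0,0,0,0,0,0,-0.9,0,0,0,0,0,0,-0.9],
)

```text
t: 29.0
position: [490.2, -198.7, 87.9]
ee_rot: [3.14, 0.002, 1.455]
contact_force: [2.9, 0.5, 1.1]
opening: 12.0
grip_force: 56.6
```

```bash
python3 -c "
from station import robot
o=robot.get_obs();print(o['ee_rot'].round(3),o['moment'].round(2),o['contact_force'].round(1),o['opening'])"
```

```text
[3.140e+00 2.000e-03 1.455e+00] [-0.02 -0.46  1.43] [2.9 0.5 1.1] 11.957080973067175
```

Call:
arm_command(
  targets=[0,0,0,0,0,-0.01,-0.9,0,0,0,0,0,-0.008,-0.9,0,0,0,0,0,0,-0.1,0,0,0,0,0,0,-0.1,0,0,0,0,0,0,-0.1,0,0,0,0,0,0,-0.1,0,0,-0.85,0,0,0,-0.1,0,0,-0.85,0,0,0,-0.1],
)

```text
t: 29.67
position: [488.3, -197.8, 120.3]
ee_rot: [-3.138, -0.002, 1.505]
contact_force: [1.1, -0.2, 0.3]
opening: 38.1
grip_force: 0.0
```

Call:
arm_command(
  targets=[0,0,-0.85,0,0,0,-0.1,0,0,-0.85,0,0,0,-0.1,0,0,-0.85,0,0,0,-0.1,0,0,-0.85,0,0,0,-0.1,0,0,-0.85,0,0,0,-0.1,0,0,-0.85,0,0,0,-0.1,0,0,0,0,0,0,-0.1,0,0,0,0,0,0,-0.1],
)

```text
t: 30.33
position: [489.8, -198.7, 223.8]
ee_rot: [3.14, 0.001, 1.505]
contact_force: [0.3, 0.2, -0.6]
opening: 38.3
grip_force: 0.0
```

```bash
python3 - <<'E'
from m import *
T=get_image("top");S=get_image("scene")
cv2.imwrite("pics/c5.png",np.hstack([cv2.resize(S["img"][95:400,150:490,::-1],(440,395)),cv2.resize(S["img"][235:345,180:280,::-1],(359,395),interpolation=2)]))
E
```

```text
(no output)
```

View pics/c5.png

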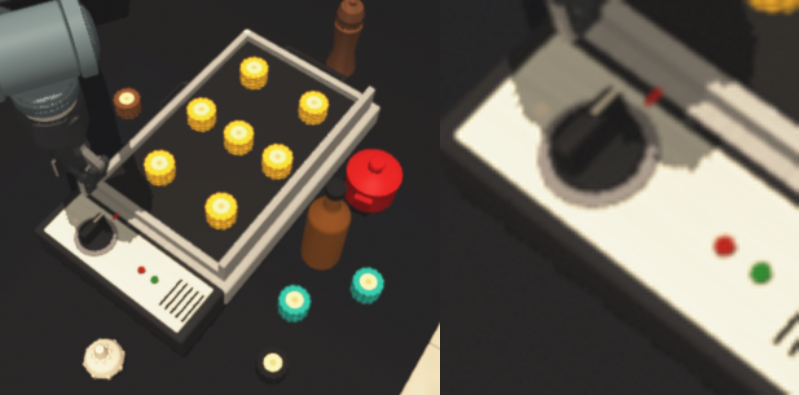

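The white line now runs parallel to the long rim, pointing left to the red bar, so the knob is on and at its stop. All seven rounds lie spread out, and the bottle, crock, mill and garlic still stand where they were.

```bash
python3 -c "
from station import ticket
print(ticket.close_job())"
```

```text
the job is handed in; nothing more can be done
None
```

The job is handed in at about 30 s of the 72 s allowed: all seven corn rounds lie flat and spread over the hotplate with gaps of about 29 mm or more, the knob was then turned on to its stop, and the bottle, crock, mill and garlic were left standing.

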